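# Lay angle brackets head to tail on the pile

## Task

Two angle brackets are waiting on the sloping feed chute. Lay them both flat on the one on the plywood board to make a neat, level pile of three: each turned end for end from the one under it, its plain end drawn up close to (not on) that one's upturned leg, so that the upturned legs come at alternate ends. Set them down rather than drop them, and do not shift the bottom bracket or disturb the other things on the bench.

Things in the scene. Friction and masses are not known exactly. Their poses are not given: they have to be found in the camera images.
- bracket_low_mid (a point): Bottom bracket, level on the board. All three alike: plain aluminium L, about 0.25 kg, flat leg 100 long x 50 wide x 16 mm thick, at one end an upturned leg 16 mm thick across the full width, its top 30 mm over the underside. The point is the flat leg's centre, 8 mm over the underside. x: along the flat leg, towards the upturned leg (outer face x = +50, inner +34 mm; plain end -50); y: across; z: up.
- bracket_a_mid (a point): Bracket on the chute (size, point, axes as the bottom one), flat leg on the deck, so tilted 28 degrees, upturned leg uphill, plain end against the stop; in the left or the right lane. At least 40 mm free on both sides. Centre of mass 5 mm from the point, towards the upturned leg (all brackets).
- bracket_b_mid (a point): The other bracket on the chute, in the other lane: alike, but with its upturned leg downhill, against the stop. Either one may be laid first. Laid head to tail on another bracket with a 5 mm gap between its plain end and that one's upturned leg, a bracket has its centre point 21 mm behind (-x) and 16 mm above that one's.
- bracket_low_leg (a point): Middle of the top edge of the bottom bracket's upturned leg: 42 mm along x and 22 mm along z from its centre point.
- bracket_a_leg (a point): The same point on the upturned leg of bracket a.
- bracket_b_leg (a point): The same point on the upturned leg of bracket b.
- chute: Feed chute, fixed: black flat deck 300 mm long, 270 mm wide between aluminium rails that stand 10 mm above it, sloping down towards the robot at 28 degrees, with a 12 mm high stop across its lower end. Origin on the bench under the deck's lower end, middle of its width; x level, uphill; z up. Deck's upper face: 55 mm over the bench at x = 0, rising with x. Lane middles at y = -62 and +62 mm.
- board: Carrying board of plywood, fixed, 260 x 240 x 12 mm; origin in the middle of its underside. The pile stands on it, 40 mm off its middle towards its -y side.
- flat_plate: Bystander, loose on the board beside the pile: straight aluminium plate 100 x 40 x 8 mm without upturned leg. Origin under its centre.
- tub: Bystander, loose: white round tub of screws, 113 mm across the rim, 85 mm high. Origin under its centre.
- driver: Bystander, loose: screwdriver 200 mm long, lying between chute and board. Origin under it, x along it, towards the blade.
- wrench: Bystander, loose: open-ended wrench 170 mm long, lying near the robot on the right. Origin under it, x along it.
- meter: Bystander, loose: yellow multimeter 160 x 85 x 44 mm lying on the left. Origin under its centre.
- bottle: Bystander, loose: grey drinking bottle, 64 mm across and 170 mm high, on the right. Origin under its centre.
Not all that is in view belongs to the job. Leave any black look-alike of the part that bears bracket_b_mid alone.

How it is judged:
At the end, for the whole second after the job is handed in: Both chute brackets lie at rest in one pile on the bottom one, in either order. Each lies flat on the one below (level to 3 deg), turned end for end (in line to 8 deg), within 10 mm sideways, its plain end at most 20 mm from (and not on) that one's upturned leg (((x of bracket_a_mid in the frame of bracket_low_mid between -0.036 and -0.013 m and y of bracket_a_mid in the frame of bracket_low_mid between -0.01 and 0.01 m and z of bracket_a_mid in the frame of bracket_low_mid between 0.012 and 0.02 m and x of bracket_a_leg in the frame of bracket_low_mid below -0.045 m and angle between the x axis of bracket_a_mid and the x axis of bracket_low_mid, either way round below 0.14 rad and angle between each of bracket_a_mid, bracket_b_mid, bracket_low_mid's own z axis and vertical below 0.05 rad and x of bracket_b_mid in the frame of bracket_a_mid between -0.036 and -0.013 m and y of bracket_b_mid in the frame of bracket_a_mid between -0.01 and 0.01 m and z of bracket_b_mid in the frame of bracket_a_mid between 0.012 and 0.02 m and x of bracket_b_leg in the frame of bracket_a_mid below -0.045 m and angle between the x axis of bracket_b_mid and the x axis of bracket_a_mid, either way round below 0.14 rad and linear speed of each of bracket_a, bracket_b, bracket_low below 0.02 m/s) or (x of bracket_b_mid in the frame of bracket_low_mid between -0.036 and -0.013 m and y of bracket_b_mid in the frame of bracket_low_mid between -0.01 and 0.01 m and z of bracket_b_mid in the frame of bracket_low_mid between 0.012 and 0.02 m and x of bracket_b_leg in the frame of bracket_low_mid below -0.045 m and angle between the x axis of bracket_b_mid and the x axis of bracket_low_mid, either way round below 0.14 rad and angle between each of bracket_b_mid, bracket_a_mid, bracket_low_mid's own z axis and vertical below 0.05 rad and x of bracket_a_mid in the frame of bracket_b_mid between -0.036 and -0.013 m and y of bracket_a_mid in the frame of bracket_b_mid between -0.01 and 0.01 m and z of bracket_a_mid in the frame of bracket_b_mid between 0.012 and 0.02 m and x of bracket_a_leg in the frame of bracket_b_mid below -0.045 m and angle between the x axis of bracket_a_mid and the x axis of bracket_b_mid, either way round below 0.14 rad and linear speed of each of bracket_a, bracket_b, bracket_low below 0.02 m/s))); the robot touches nothing.
It fails at once if the bottom bracket is shifted by more than 20 mm (distance of bracket_low_mid from where it was at the start of the episode above 0.02 m).
It fails at once if a bracket is dropped (out of the fingers it moves faster than 0.6 m/s, as when falling 2 cm) ((linear speed of bracket_a above 0.6 m/s and contact force between the fingers and bracket_a below 0.01 N) or (linear speed of bracket_b above 0.6 m/s and contact force between the fingers and bracket_b below 0.01 N)).
It fails at once if a bystander (flat plate, tub, screwdriver, wrench, multimeter, bottle) is moved by more than 30 mm (distance of any of flat_plate, tub, driver, wrench, meter, bottle from where it was at the start of the episode above 0.03 m).
It also fails if it takes over 56 s, if anything falls off the work surface, if the arm or the gripper's body presses on something with over 40 N, if the wrist force passes 120 N, or if a joint passes its speed limit or range.

## Robot

A 6-joint arm with a two-finger parallel gripper is mounted at the origin on the work surface. World frame = base frame: x ahead of the robot, y to its left, z up, the work surface at z = 0. Lengths are in m, angles in rad, forces in N, time in s.
With the tool pointing down it reaches from about 0.375 to 0.925 m from the base axis. Payload 5.7 kg.
Tool frame: the origin (TCP) lies at the very end of the fingers, on their centre line; the grasp point (between the pads) lies 19 mm behind it (ctrl.tcp_to_grasp is the distance from the TCP to the grasp point, in m); z points along the fingers, y is the direction in which the jaws open and shut (so a half turn about z gives the same grasp; the last joint's range is limited). The gripper opens to 85 mm and grips with 20 to 120 N. Pads are 22 mm wide; open, the fingers measure 114 mm over their backs; the gripper's body (76 mm by 85 mm) begins 54 mm behind the grasp point. The pads swing forward as they close: fully open they stand 13 mm farther back than shut.
Start: joints at [-1.315, 0.359, 1.51, -0, 1.272, -0.115], TCP at [0.217, -0.559, 0.231] pointing down, gripper open.
Joint ranges: [-2.97, 2.97], [-1.01, 2.36], [0.21, 2.38], [-0.96, 4.11], [0.2, 2.71], [-2.98, 2.98]. Speed limits (rad/s): [2.39, 2.39, 3.14, 3.14, 3.14, 3.14].

## Interface

Orientations are given as a 3x3 rotation matrix whose columns are the frame's x, y, z axes.
In Python, from bench import ctrl gives the robot as it stands.
- The arm moves only by the tool servo_tool, never from a script. Its argument "commands" is a list of rows, each an object of numbers: "dx", "dy", "dz": the shift along the tool's x, y, z in units of 40 mm (1.0 is 40 mm); "wx", "wy", "wz": the turn, a rotation vector about the tool's x, y, z in rad; "grip": the finger opening in mm, from 0 to 85.4. A call has 1 to 20 rows; each row shifts and turns the commanded pose from where the row before left it, along the tool's axes as they then stand; what a row does not reach is not made up. A row lasts 1/12 s, in which the tool goes at most 41.7 mm and 7.16 degrees, less where a joint would pass 70% of its speed; a pose out of reach is approached as far as the arm can. A call is refused whole if a number of a shift passes 1 or a number of a turn 0.125, either way. A call with a gripper value outside its range is refused whole. The fingers move at their own pace and stop on an object; "squeeze" is the grip in N (left out, the last holds). Time passes only in rows, so rows that do not move let the fingers close. It gives the time, the measured TCP pose, the force and the opening at its end, in the units of the state.
- ctrl.read_state(): the state, without advancing time (a new reading comes with each control period).
- ctrl.snapshot(name): name is "side" or "top"; returns a dict with "image" (384x512x3 uint8, blue, green, red), "range_z" (384x512 float32, m along the optical axis (not along the pixel's ray), 0 where there is no reading), "K" (3x3 intrinsics, pixels), "distortion" ([k1, k2, p1, p2, k3] as OpenCV has them; the pictures are not rectified), "rvec" (rotation vector, rad) and "tvec" (3), from world to camera coordinates, as OpenCV has them. Camera axes: x right, y down, z forward; pixel columns grow to the right and rows downward; lengths in m; the calibration is good to about 2 mm. A picture is of the moment at which its call begins.
- ctrl.close_job(): hands the job in, once; it reports no verdict.
Trained networks look in the newest picture that a camera, given by its name, has taken for a name from the list of things; names that differ only in an ending like _2 or _b are one class to them, and where a whole thing is asked for, a point or a joint stands for the part that bears it (a point fixed in the world has none). Each returns a list of dicts, best first, with "p" (0 to 1); they miss things now and then, are a little off and sometimes report something else, mostly with a low value. They report only what shows in the picture. A call takes as long as a camera call. They do not tell look-alikes from the thing itself.
- ctrl.look_for(camera, name): "point" ([x, y, z] in m, in the coordinates of the camera as it stood for that picture, good to about 4 mm: the middle of the surface that is visible of it).
- ctrl.place_of(camera, name): "point" ([x, y, z] in m, in the coordinates of the camera as it stood for that picture, good to about 4 mm: a listed point, or the origin of a listed thing).
The state is a dict: "clock": time; "joint_positions": joint angles; "joint_vel": joint speeds; "tau": joint torques, N m; "position": TCP position; "orientation": TCP orientation; "force": force on the tool from outside, world axes, zero at the start; "torque": the same for the moment, N m; "finger_gap": finger opening in m.
Only numpy, scipy, OpenCV 4.12 (cv2) and the standard library are available. Lean on these libraries where they do the work, as an engineer would, in place of code of your own. Each camera call takes 0.05 s, during which the arm holds its last target. There are 200 camera calls.

## Working session

There is one attempt and no reset: what is moved stays moved. The work goes in short steps, Python scripts to look and compute and a tool call to move; the robot and the scene stay as the last step left them, time stands still between calls to the robot, and variables do not carry over. Pictures are saved under pics/ and viewed, about 8 in all and at most 12, crops included, and the job is handed in when it is done.

Besides the shell and the picture viewer there is one more tool, called after ">>>" as name(argument=value, ...) on one line, values as JSON. servo_tool: Moves the arm, as the interface text tells. Its arguments: {"type":"object","properties":{"commands":{"type":"array","items":{"type":"object","properties":{"dx":{"type":"number"},"dy":{"type":"number"},"dz":{"type":"number"},"wx":{"type":"number"},"wy":{"type":"number"},"wz":{"type":"number"},"grip":{"type":"number"}}}},"squeeze":{"type":"number"}},"required":["commands"]}

```bash
mkdir -p pics; cat > h.py <<'E'
import numpy as np, cv2
from bench import ctrl
def snap(n):
    s=ctrl.snapshot(n); s['R']=cv2.Rodrigues(np.array(s['rvec'],float))[0]; s['t']=np.array(s['tvec'],float).ravel(); return s
def c2w(s,p): return s['R'].T@(np.array(p,float)-s['t'])
def cloud(s):
    z=s['range_z']; v,u=np.indices(z.shape)
    p=cv2.undistortPoints(np.stack([u,v],-1).reshape(-1,1,2).astype(np.float64),np.array(s['K'],float),np.array(s['distortion'],float)).reshape(z.shape+(2,))
    P=np.dstack([p*z[...,None],z]); W=(P-s['t'])@s['R']; W[z==0]=np.nan; return W
def proj(s,p): return cv2.projectPoints(np.array(p,float).reshape(-1,1,3),np.array(s['rvec'],float),s['t'],np.array(s['K'],float),np.array(s['distortion'],float))[0].reshape(-1,2)
E
python3 - <<'E'
from h import *
np.set_printoptions(precision=4,suppress=True)
for c in ['side','top']:
    s=snap(c); cv2.imwrite(f'pics/{c}0.png',s['image']); np.save(f'{c}0.npy',cloud(s))
    print(c,'campos',-s['R'].T@s['t'])
    for n in ['bracket_low_mid','bracket_low_leg','bracket_a_mid','chute','board']:
        for d in ctrl.place_of(c,n)[:4]: 
            w=c2w(s,d['point']); print(n,round(d['p'],2),w,proj(s,w)[0].round())
st=ctrl.read_state(); print(st['clock'],st['position'],st['orientation'],st['finger_gap'],ctrl.tcp_to_grasp)
E
```

```text
side campos [-0.1666  0.861   0.749 ]
bracket_low_mid 0.93 [0.4798 0.1758 0.0204] [230. 251.]
bracket_low_leg 0.66 [0.5215 0.1611 0.0393] [223. 239.]
bracket_low_leg 0.56 [ 0.5356 -0.2543  0.0847] [292. 175.]
bracket_a_mid 0.59 [ 0.5767 -0.1391  0.0905] [265. 182.]
bracket_a_mid 0.27 [0.8046 0.1462 0.0019] [167. 218.]
chute 0.91 [ 0.5409 -0.1973 -0.0007] [282. 200.]
board 0.65 [0.4691 0.2217 0.0021] [223. 265.]
top campos [ 0.4059 -0.0128  1.383 ]
bracket_low_mid 0.93 [0.4839 0.1827 0.0213] [202. 217.]
bracket_low_mid 0.5 [ 0.5403 -0.2539  0.0862] [335. 199.]
bracket_low_leg 0.56 [0.5189 0.1691 0.0425] [206. 206.]
bracket_low_leg 0.26 [ 0.4221 -0.4611  0.0006] [392. 236.]
bracket_a_mid 0.64 [ 0.5823 -0.137   0.0855] [298. 186.]
bracket_a_mid 0.56 [ 0.5394 -0.1948 -0.0033] [313. 202.]
chute 0.71 [ 0.5412 -0.196  -0.001 ] [313. 201.]
0.6 [ 0.2174 -0.5592  0.2313] [[ 0.932   0.3624 -0.    ]
 [ 0.3624 -0.932   0.0001]
 [ 0.     -0.0001 -1.    ]] 0.08505566304034304 0.0187
```

```bash
python3 - <<'E'
import cv2,numpy as np
a=cv2.imread('pics/side0.png')[110:350,80:400]; b=cv2.imread('pics/top0.png')[110:290,150:410]
a=cv2.resize(a,(533,400)); b=cv2.resize(b,None,fx=2.2,fy=2.2)
cv2.imwrite('pics/top_c.png',cv2.resize(cv2.imread('pics/top0.png')[100:300,140:407],(800,600),interpolation=3))
cv2.imwrite('pics/side_c.png',cv2.resize(cv2.imread('pics/side0.png')[110:350,80:400],(800,600),interpolation=3))
E
```

```text
(no output)
```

View pics/top_c.png

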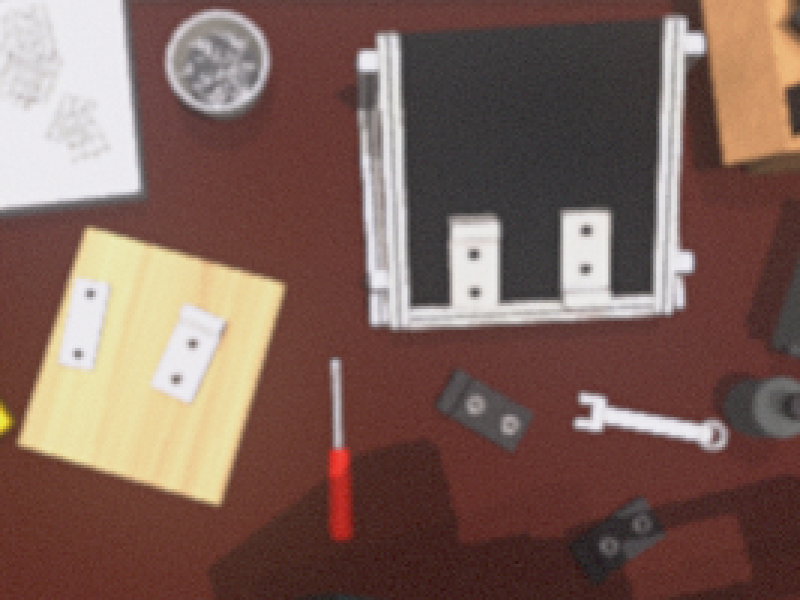

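View pics/side_c.png

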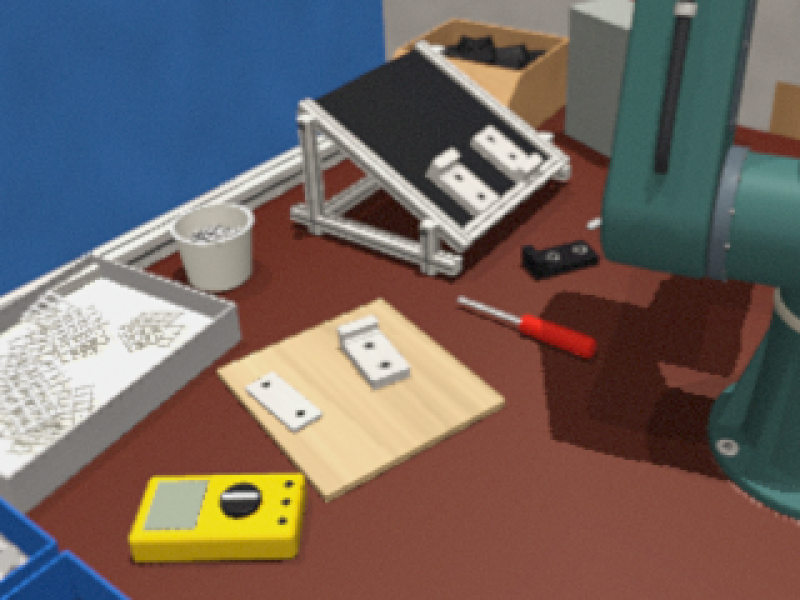

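The top crop shows the two bright brackets on the chute. Left lane at crop (474,262), full image ≈(298,187), has its leg uphill, so it is a. Right lane at (586,257), ≈(335,186), has its leg downhill, so it is b. The bottom bracket is at (190,355), ≈(203,218), with its leg away from the robot. The black look-alikes at crop (485,410) and (617,538) lie on the bench and are left alone. The plan is b first, then a, with no half turns needed.

```bash
cat > fit.py <<'E'
from h import *
np.set_printoptions(precision=4,suppress=True)
def planefit(P):
    c=P.mean(0)
    for _ in range(4):
        n=np.linalg.svd(P-c)[2][2] if len(P)<4000 else np.linalg.eigh(np.cov((P-c).T))[1][:,0]
        d=(P-c)@n; P=P[abs(d)<max(2.5*np.median(abs(d)),.001)]; c=P.mean(0)
    n*=np.sign(n[2]); return c,n
E
python3 - <<'E'
from fit import *
for c in ['top','side']:
    W=np.load(f'{c}0.npy'); g=cv2.cvtColor(cv2.imread(f'pics/{c}0.png'),cv2.COLOR_BGR2GRAY)
    # deck plane
    m=(g<90)&(W[...,0]>.65)&(W[...,0]<.76)&(abs(W[...,1]+.2)<.1)&(W[...,2]>.08)
    p0,n=planefit(W[m]); ex=np.array([n[2],0,-n[0]])  # approx uphill
    up=np.array([-n[0],-n[1],0]); up/=np.linalg.norm(up)
    print(c,'deck n',n,'tilt',np.degrees(np.arccos(n[2])),'uphill yaw',np.degrees(np.arctan2(up[1],up[0])),'z at x=.7,y=-.2',p0[2]-(n[0]*(.7-p0[0])+n[1]*(-.2-p0[1]))/n[2])
    ey=np.cross(n,[1,0,0]);ey/=np.linalg.norm(ey);ex=np.cross(ey,n)
    for nm,y0,y1 in [('a',-.20,-.09),('b',-.30,-.20)]:
        h=(W-p0)@n
        m=(g>140)&(W[...,1]>y0)&(W[...,1]<y1)&(h>.008)&(h<.04)&(W[...,0]<.68)&(W[...,0]>.5)
        k,l,_s,_=cv2.connectedComponentsWithStats(m.astype(np.uint8)); j=1+np.argmax(_s[1:,4]); m=l==j
        Q=W[m]; uv=np.c_[(Q-p0)@ex,(Q-p0)@ey].astype(np.float32)
        r=cv2.minAreaRect(uv*1000); cw=p0+ex*r[0][0]/1000+ey*r[0][1]/1000
        hh=h[m]; print(nm,len(Q),'ctr@deck',cw,'rect',r,'h pct',np.percentile(hh,[5,25,50,75,95]))
        med=np.median(uv,0); print('  median@deck',p0+ex*med[0]+ey*med[1])
    m=(g>150)&(W[...,2]>.02)&(W[...,2]<.06)&(np.hypot(W[...,0]-.482,W[...,1]-.179)<.075)
    k,l,_s,_=cv2.connectedComponentsWithStats(m.astype(np.uint8)); j=1+np.argmax(_s[1:,4]); m=l==j
    Q=W[m]; r=cv2.minAreaRect((Q[:,:2]*1000).astype(np.float32)); print('low',len(Q),r,'z',np.percentile(Q[:,2],[5,25,50,75,95]))
s=snap('top')
for cam in ['top','side']:
  s=snap(cam)
  for n in ['bracket_b_mid','bracket_a_leg','flat_plate']:
    for d in ctrl.place_of(cam,n)[:4]: w=c2w(s,d['point']); print(cam,n,round(d['p'],2),w)
E
```

```text
top deck n [-0.4683 -0.027   0.8832] tilt 27.972545426758117 uphill yaw 3.296429339752405 z at x=.7,y=-.2 0.13918187077283323
a 630 ctr@deck [ 0.5746 -0.145   0.0744] rect ((-148.83749389648438, 52.548988342285156), (124.42276763916016, 108.71516418457031), 1.0437101125717163) h pct [0.0095 0.0127 0.0154 0.0178 0.0305]
  median@deck [ 0.5677 -0.1347  0.071 ]
b 631 ctr@deck [ 0.5807 -0.2477  0.0744] rect ((-141.98471069335938, -50.12861251831055), (123.47930908203125, 100.01724243164062), 2.720282793045044) h pct [0.0101 0.0132 0.0157 0.0182 0.0305]
  median@deck [ 0.5748 -0.2516  0.0712]
low 444 ((482.0020446777344, 180.36732482910156), (53.23383712768555, 100.26451873779297), 67.37210845947266) z [0.0237 0.0266 0.0287 0.0319 0.0432]
side deck n [-0.4754 -0.0275  0.8793] tilt 28.437566570286226 uphill yaw 3.310050768691431 z at x=.7,y=-.2 0.13874934412565973
a 386 ctr@deck [ 0.5727 -0.1411  0.0718] rect ((-149.63116455078125, 51.11715316772461), (123.33485412597656, 109.50718688964844), 4.004805564880371) h pct [0.011  0.0141 0.0162 0.0185 0.0307]
  median@deck [ 0.5632 -0.1305  0.067 ]
b 326 ctr@deck [ 0.5794 -0.2467  0.0721] rect ((-142.01715087890625, -54.41196060180664), (122.86825561523438, 100.10376739501953), 4.118412971496582) h pct [0.0107 0.0137 0.016  0.0186 0.0313]
  median@deck [ 0.5718 -0.2449  0.068 ]
low 392 ((479.5279541015625, 183.02340698242188), (50.648529052734375, 103.8750228881836), 68.20587158203125) z [0.0246 0.0262 0.0273 0.0294 0.0414]
top bracket_b_mid 0.95 [ 0.2745 -0.3055  0.0108]
top bracket_b_mid 0.86 [ 0.5837 -0.2535  0.0857]
top bracket_a_leg 0.87 [ 0.6102 -0.1291  0.1267]
top flat_plate 0.86 [0.5144 0.2999 0.0138]
side bracket_b_mid 0.59 [ 0.4172 -0.1521  0.0139]
side bracket_b_mid 0.51 [ 0.582  -0.2529  0.0859]
side bracket_a_leg 0.8 [ 0.6032 -0.1341  0.1219]
side flat_plate 0.9 [0.5109 0.3041 0.0111]
```

```bash
cat > go.py <<'E'
from fit import *
from scipy.spatial.transform import Rotation as Ro
def deckR(yaw=3.3,tilt=28):
    return Ro.from_euler('ZY',[yaw,-tilt],degrees=True).as_matrix()@np.diag([1,-1,-1.])
def delta(p,R):
    s=ctrl.read_state(); R0=np.array(s['orientation']); d=np.array(p)-s['position']
    print('t',s['clock'],'pos',np.array(s['position']),'gap',s['finger_gap'],'F',np.array(s['force']))
    print('rot tool',Ro.from_matrix(R0.T@R).as_rotvec(),'shift(units) cur axes',R0.T@d/.04,'target axes',R.T@d/.04)
E
python3 - <<'E'
from go import *
R=deckR(); print(R)
g=np.array([.5824,-.2536,.078]); delta(g-.1*R[:,2],R)
E
```

```text
[[ 0.8815  0.0576  0.4687]
 [ 0.0508 -0.9983  0.027 ]
 [ 0.4695  0.     -0.8829]]
t 1.05 pos [ 0.2174 -0.5592  0.2313] gap 0.0854493581247353 F [0.8667 0.7661 0.6057]
rot tool [-0.0766  0.4846  0.3069] shift(units) cur axes [10.1566 -4.1765  1.6255] target axes [ 6.6327 -7.1024  5.3671]
```

>>> servo_tool(commands=[{"wx": -0.0153,"wy": 0.0969,"wz": 0.0614,"grip": 75},{"wx": -0.0153,"wy": 0.0969,"wz": 0.0614},{"wx": -0.0153,"wy": 0.0969,"wz": 0.0614},{"wx": -0.0153,"wy": 0.0969,"wz": 0.0614},{"wx": -0.0153,"wy": 0.0969,"wz": 0.0614},{"dx": 0.474,"dy": -0.507,"dz": 0.383},{"dx": 0.474,"dy": -0.507,"dz": 0.383},{"dx": 0.474,"dy": -0.507,"dz": 0.383},{"dx": 0.474,"dy": -0.507,"dz": 0.383},{"dx": 0.474,"dy": -0.507,"dz": 0.383},{"dx": 0.474,"dy": -0.507,"dz": 0.383},{"dx": 0.474,"dy": -0.507,"dz": 0.383},{"dx": 0.474,"dy": -0.507,"dz": 0.383},{"dx": 0.474,"dy": -0.507,"dz": 0.383},{"dx": 0.474,"dy": -0.507,"dz": 0.383},{"dx": 0.474,"dy": -0.507,"dz": 0.383},{"dx": 0.474,"dy": -0.507,"dz": 0.383},{"dx": 0.474,"dy": -0.507,"dz": 0.383},{"dx": 0.474,"dy": -0.507,"dz": 0.383}])

```text
validation failed for argument at $.co...
```

```bash
python3 - <<'E'
from go import *
R=deckR(); g=np.array([.5824,-.2536,.078]); delta(g,R)
s=snap('side'); cv2.imwrite('pics/s1.png',cv2.resize(s['image'][80:260,180:420],(800,600),interpolation=3))
E
```

```text
t 1.05 pos [ 0.2174 -0.5592  0.2313] gap 0.0854493581247353 F [0.8667 0.7661 0.6057]
rot tool [-0.0766  0.4846  0.3069] shift(units) cur axes [11.2731 -3.8148  3.8329] target axes [ 6.6327 -7.1024  7.8671]
```

View pics/s1.png

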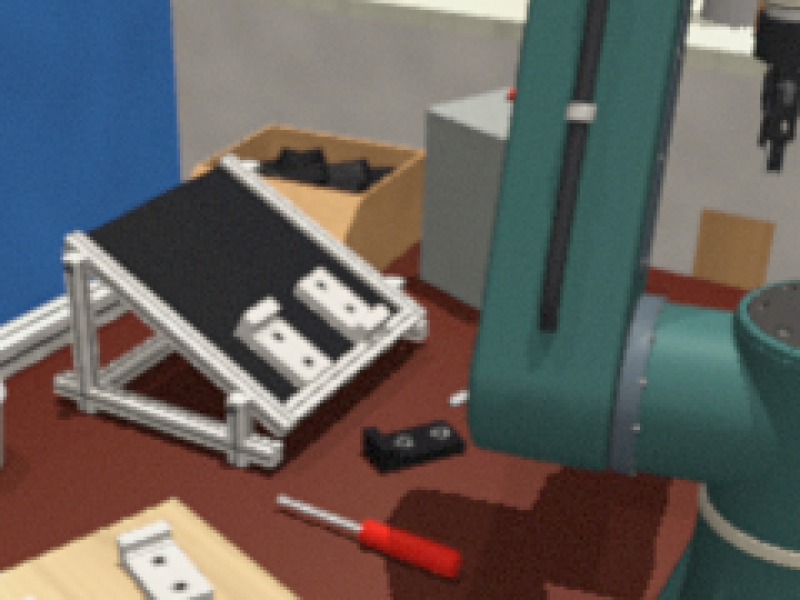

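The picture shows the arm has not moved because the call was refused. It also confirms a in the left lane with its leg uphill at (265,315), and b in the right lane with its leg at the stop at (370,318). I'll retry with rounder numbers.

>>> servo_tool(commands=[{"wx": -0.01,"wy": 0.1,"wz": 0.06,"grip": 75},{"wx": -0.02,"wy": 0.1,"wz": 0.06},{"wx": -0.01,"wy": 0.1,"wz": 0.06},{"wx": -0.02,"wy": 0.1,"wz": 0.06},{"wx": -0.02,"wy": 0.08,"wz": 0.07}])

```text
validation failed for argument at $.co...
```

>>> servo_tool(commands=[{"dx": 0,"dy": 0,"dz": 0,"wx": -0.01,"wy": 0.1,"wz": 0.06,"grip": 75},{"dx": 0,"dy": 0,"dz": 0,"wx": -0.02,"wy": 0.1,"wz": 0.06,"grip": 75}])

```text
clock: 1.27
position: [0.2195, -0.5598, 0.2321]
orientation: [[0.948, 0.246, 0.202], [0.245, -0.969, 0.031], [0.203, 0.02, -0.979]]
force: [0.2, 0.8, -0.8]
finger_gap: 0.0756
```

>>> servo_tool(commands=[{"dx": 0,"dy": 0,"dz": 0,"wx": -0.01,"wy": 0.1,"wz": 0.06,"grip": 75},{"dx": 0,"dy": 0,"dz": 0,"wx": -0.02,"wy": 0.1,"wz": 0.06,"grip": 75},{"dx": 0,"dy": 0,"dz": 0,"wx": -0.02,"wy": 0.08,"wz": 0.07,"grip": 75},{"dx": 0.47,"dy": -0.5,"dz": 0.38,"wx": 0,"wy": 0,"wz": 0,"grip": 75},{"dx": 0.47,"dy": -0.5,"dz": 0.38,"wx": 0,"wy": 0,"wz": 0,"grip": 75},{"dx": 0.47,"dy": -0.5,"dz": 0.38,"wx": 0,"wy": 0,"wz": 0,"grip": 75},{"dx": 0.47,"dy": -0.5,"dz": 0.38,"wx": 0,"wy": 0,"wz": 0,"grip": 75},{"dx": 0.47,"dy": -0.5,"dz": 0.38,"wx": 0,"wy": 0,"wz": 0,"grip": 75},{"dx": 0.47,"dy": -0.5,"dz": 0.38,"wx": 0,"wy": 0,"wz": 0,"grip": 75},{"dx": 0.47,"dy": -0.5,"dz": 0.38,"wx": 0,"wy": 0,"wz": 0,"grip": 75},{"dx": 0.47,"dy": -0.5,"dz": 0.38,"wx": 0,"wy": 0,"wz": 0,"grip": 75},{"dx": 0.47,"dy": -0.5,"dz": 0.38,"wx": 0,"wy": 0,"wz": 0,"grip": 75},{"dx": 0.47,"dy": -0.5,"dz": 0.38,"wx": 0,"wy": 0,"wz": 0,"grip": 75},{"dx": 0.47,"dy": -0.5,"dz": 0.38,"wx": 0,"wy": 0,"wz": 0,"grip": 75},{"dx": 0.47,"dy": -0.5,"dz": 0.38,"wx": 0,"wy": 0,"wz": 0,"grip": 75},{"dx": 0.47,"dy": -0.5,"dz": 0.38,"wx": 0,"wy": 0,"wz": 0,"grip": 75},{"dx": 0.47,"dy": -0.5,"dz": 0.38,"wx": 0,"wy": 0,"wz": 0,"grip": 75},{"dx": 0,"dy": 0,"dz": 0,"wx": 0,"wy": 0,"wz": 0,"grip": 75}])

```text
clock: 2.77
position: [0.5363, -0.2576, 0.1649]
orientation: [[0.884, 0.057, 0.463], [0.049, -0.998, 0.03], [0.464, -0.004, -0.886]]
force: [-0.3, 0.7, -0.0]
finger_gap: 0.075
```

```bash
python3 - <<'E'
from go import *
R=deckR(); g=np.array([.5824,-.2536,.078]); delta(g,R)
s=snap('side'); cv2.imwrite('pics/s1b.png',cv2.resize(s['image'][80:230,220:420],(800,600),interpolation=3))
E
```

```text
t 2.7667 pos [ 0.5363 -0.2576  0.1649] gap 0.07500479801019672 F [-0.3383  0.6523 -0.026 ]
rot tool [-0.0032  0.0059 -0.0023] shift(units) cur axes [ 0.0157 -0.0251  2.4611] target axes [ 0.0013 -0.033   2.461 ]
```

View pics/s1b.png

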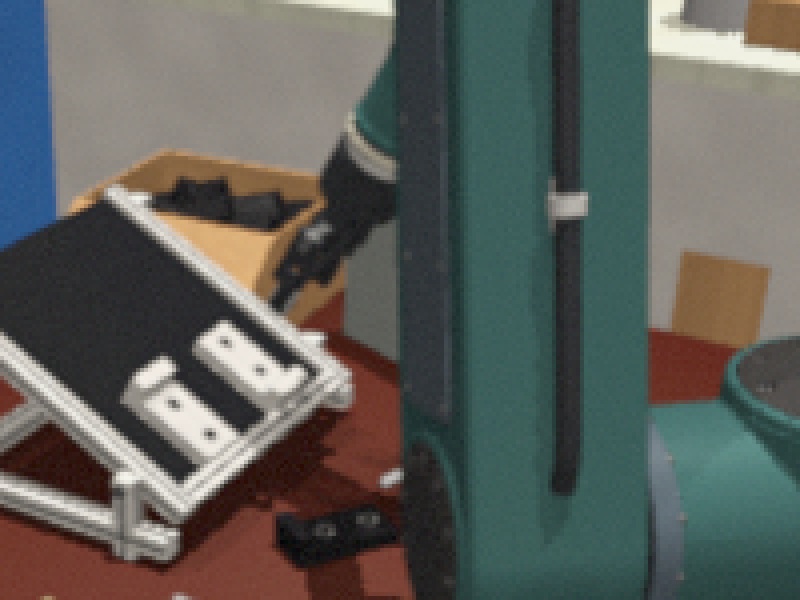

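The gripper at (300,260) stands off square to the deck, above b at (255,360). Next I descend and close.

>>> servo_tool(commands=[{"dx": 0.01,"dy": -0.03,"dz": 0.5,"wx": -0.003,"wy": 0.006,"wz": -0.002,"grip": 75},{"dx": 0,"dy": 0,"dz": 0.5,"wx": 0,"wy": 0,"wz": 0,"grip": 75},{"dx": 0,"dy": 0,"dz": 0.5,"wx": 0,"wy": 0,"wz": 0,"grip": 75},{"dx": 0,"dy": 0,"dz": 0.35,"wx": 0,"wy": 0,"wz": 0,"grip": 75},{"dx": 0,"dy": 0,"dz": 0.25,"wx": 0,"wy": 0,"wz": 0,"grip": 75},{"dx": 0,"dy": 0,"dz": 0.15,"wx": 0,"wy": 0,"wz": 0,"grip": 75},{"dx": 0,"dy": 0,"dz": 0.12,"wx": 0,"wy": 0,"wz": 0,"grip": 75},{"dx": 0,"dy": 0,"dz": 0.09,"wx": 0,"wy": 0,"wz": 0,"grip": 75},{"dx": 0,"dy": 0,"dz": 0,"wx": 0,"wy": 0,"wz": 0,"grip": 60},{"dx": 0,"dy": 0,"dz": 0,"wx": 0,"wy": 0,"wz": 0,"grip": 60}], squeeze=50)

```text
clock: 3.65
position: [0.5806, -0.2588, 0.0792]
orientation: [[0.881, 0.053, 0.47], [0.048, -0.999, 0.023], [0.47, 0.002, -0.883]]
force: [-0.2, -1.7, -0.9]
finger_gap: 0.0601
```

>>> servo_tool(commands=[{"dx": 0,"dy": 0,"dz": 0,"wx": 0,"wy": 0,"wz": 0,"grip": 50},{"dx": 0,"dy": 0,"dz": 0,"wx": 0,"wy": 0,"wz": 0,"grip": 40},{"dx": 0,"dy": 0,"dz": 0,"wx": 0,"wy": 0,"wz": 0,"grip": 35},{"dx": 0,"dy": 0,"dz": 0,"wx": 0,"wy": 0,"wz": 0,"grip": 35},{"dx": 0,"dy": 0,"dz": 0,"wx": 0,"wy": 0,"wz": 0,"grip": 35}], squeeze=50)

```text
clock: 4.07
position: [0.5801, -0.2581, 0.0795]
orientation: [[0.881, 0.053, 0.47], [0.048, -0.999, 0.023], [0.47, 0.002, -0.883]]
force: [-4.5, 2.0, 5.5]
finger_gap: 0.0483
```

```bash
python3 - <<'E'
from go import *
R=deckR(); g=np.array([.5824,-.2536,.078]); delta(g,R)
E
```

```text
t 4.0667 pos [ 0.5801 -0.2581  0.0795] gap 0.04825701984340539 F [-4.5206  2.0491  5.4831]
rot tool [ 0.0038 -0.0008 -0.0029] shift(units) cur axes [ 0.0376 -0.1101  0.0631] target axes [ 0.038  -0.1098  0.0635]
```

>>> servo_tool(commands=[{"dx": 0,"dy": 0,"dz": 0,"wx": 0,"wy": 0,"wz": 0,"grip": 62},{"dx": 0,"dy": 0,"dz": -0.09,"wx": 0,"wy": 0,"wz": 0,"grip": 62},{"dx": 0,"dy": 0,"dz": 0,"wx": 0,"wy": 0,"wz": 0,"grip": 62}])

```text
clock: 4.32
position: [0.5789, -0.259, 0.0827]
orientation: [[0.881, 0.053, 0.47], [0.048, -0.999, 0.022], [0.47, 0.003, -0.882]]
force: [-0.6, -0.0, 0.2]
finger_gap: 0.062
```

```bash
python3 - <<'E'
from go import *
R=deckR(); g=np.array([.5824,-.2536,.078]); delta(g,R)
s=snap('top'); cv2.imwrite('pics/t2.png',cv2.resize(s['image'][150:240,270:390],(800,600),interpolation=3))
E
```

```text
t 4.3167 pos [ 0.5789 -0.259   0.0827] gap 0.06201106361601905 F [-0.6089 -0.0071  0.2312]
rot tool [ 0.0049 -0.0011 -0.0029] shift(units) cur axes [ 0.0276 -0.1304  0.1468] target axes [ 0.0281 -0.1296  0.1474]
```

View pics/t2.png

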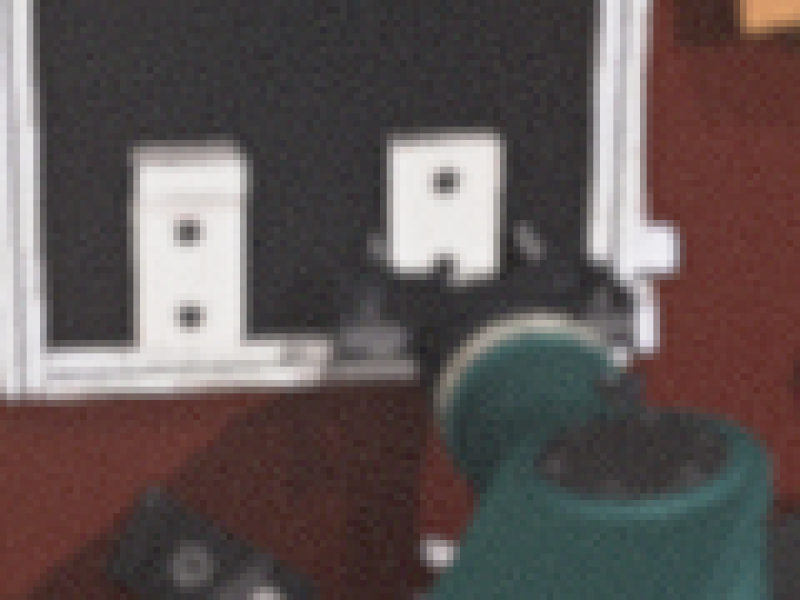

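The fingers straddle b evenly, at (375,245) and (525,240) about the bracket at 388–505. I'll close and lift along the deck normal.

>>> servo_tool(commands=[{"dx": 0,"dy": 0,"dz": 0,"wx": 0,"wy": 0,"wz": 0,"grip": 50},{"dx": 0,"dy": 0,"dz": 0,"wx": 0,"wy": 0,"wz": 0,"grip": 40},{"dx": 0,"dy": 0,"dz": 0,"wx": 0,"wy": 0,"wz": 0,"grip": 35},{"dx": 0,"dy": 0,"dz": 0,"wx": 0,"wy": 0,"wz": 0,"grip": 35},{"dx": 0,"dy": 0,"dz": 0,"wx": 0,"wy": 0,"wz": 0,"grip": 35},{"dx": 0,"dy": 0,"dz": -0.1,"wx": 0,"wy": 0,"wz": 0,"grip": 35},{"dx": 0,"dy": 0,"dz": -0.3,"wx": 0,"wy": 0,"wz": 0,"grip": 35},{"dx": 0,"dy": 0,"dz": -0.5,"wx": 0,"wy": 0,"wz": 0,"grip": 35},{"dx": 0,"dy": 0,"dz": -0.5,"wx": 0,"wy": 0,"wz": 0,"grip": 35},{"dx": 0,"dy": 0,"dz": -0.5,"wx": 0,"wy": 0,"wz": 0,"grip": 35},{"dx": 0,"dy": 0,"dz": -0.5,"wx": 0,"wy": 0,"wz": 0,"grip": 35},{"dx": 0,"dy": 0,"dz": 0,"wx": 0,"wy": 0,"wz": 0,"grip": 35}], squeeze=70)

```text
clock: 5.37
position: [0.5334, -0.2616, 0.1692]
orientation: [[0.881, 0.052, 0.471], [0.049, -0.999, 0.02], [0.471, 0.005, -0.882]]
force: [-0.0, 0.3, -1.6]
finger_gap: 0.0468
```

```bash
python3 - <<'E'
from go import *
# place: b mid at low + (-21mm along x), 16 above ; low=(.482,.180,.020), yaw -22
yaw=-22.; c,s_=np.cos(np.radians(yaw)),np.sin(np.radians(yaw)); ux=np.array([c,s_,0])
low=np.array([.482,.180,.020]); bm=low-.023*ux+[0,0,.016]
R=deckR(yaw,0)   # tool x along +ux
st=ctrl.read_state(); R0=np.array(st['orientation'])
print(st['position'],st['finger_gap'],st['force'])
off=np.array([.0059,0,-.004])  # mid relative to TCP guess in grip frame(x uphill; z out)
for cam in ['top','side']:
  s=snap(cam)
  for n in ['bracket_b_mid','bracket_b_leg']:
    for d in ctrl.place_of(cam,n)[:5]:
        w=c2w(s,d['point']); t=R0.T@(w-st['position']); 
        if np.linalg.norm(t)<.1: print(cam,n,round(d['p'],2),w,'in tool mm',t*1000)
print('bm',bm,R)
tcp=bm-.006*ux; print(tcp); delta(tcp+[0,0,.10],R)
E
```

```text
[ 0.5334 -0.2616  0.1692] 0.04679737642820878 [-0.0212  0.291  -1.6332]
top bracket_b_mid 0.56 [ 0.54   -0.2603  0.172 ] in tool mm [ 7.1455 -0.9198  0.7039]
top bracket_b_leg 0.93 [ 0.4948 -0.263   0.1709] in tool mm [-33.3458  -0.616  -19.7476]
side bracket_b_mid 0.57 [ 0.5357 -0.26    0.1695] in tool mm [ 2.2091 -1.4584  0.8319]
side bracket_b_leg 0.59 [ 0.4934 -0.2593  0.1678] in tool mm [-35.8684  -4.4145 -17.5525]
bm [0.4607 0.1886 0.036 ] [[ 0.9272 -0.3746  0.    ]
 [-0.3746 -0.9272  0.    ]
 [ 0.      0.     -1.    ]]
[0.4551 0.1909 0.036 ]
t 5.6667 pos [ 0.5336 -0.2602  0.1653] gap 0.047356711799931867 F [-0.9228 -0.2299 -2.6593]
rot tool [-0.1062 -0.4798  0.4286] shift(units) cur axes [ -1.541  -11.3643   0.0072] target axes [-6.0424 -9.7197  0.7328]
```

b is held: gap 47 mm, weight ≈2.6 N, centre about 5.5 mm ahead of the TCP. Next I turn it level and carry it to above the board.

>>> servo_tool(commands=[{"dx": 0,"dy": 0,"dz": -0.2,"wx": -0.018,"wy": -0.08,"wz": 0.071,"grip": 35},{"dx": 0,"dy": 0,"dz": 0,"wx": -0.018,"wy": -0.08,"wz": 0.071,"grip": 35},{"dx": 0,"dy": 0,"dz": 0,"wx": -0.018,"wy": -0.08,"wz": 0.071,"grip": 35},{"dx": 0,"dy": 0,"dz": 0,"wx": -0.018,"wy": -0.08,"wz": 0.072,"grip": 35},{"dx": 0,"dy": 0,"dz": 0,"wx": -0.018,"wy": -0.08,"wz": 0.072,"grip": 35},{"dx": 0,"dy": 0,"dz": 0,"wx": -0.018,"wy": -0.08,"wz": 0.072,"grip": 35},{"dx": -0.43,"dy": -0.69,"dz": 0.05,"wx": 0,"wy": 0,"wz": 0,"grip": 35},{"dx": -0.43,"dy": -0.69,"dz": 0.05,"wx": 0,"wy": 0,"wz": 0,"grip": 35},{"dx": -0.43,"dy": -0.69,"dz": 0.05,"wx": 0,"wy": 0,"wz": 0,"grip": 35},{"dx": -0.43,"dy": -0.69,"dz": 0.05,"wx": 0,"wy": 0,"wz": 0,"grip": 35},{"dx": -0.43,"dy": -0.69,"dz": 0.05,"wx": 0,"wy": 0,"wz": 0,"grip": 35},{"dx": -0.43,"dy": -0.69,"dz": 0.05,"wx": 0,"wy": 0,"wz": 0,"grip": 35},{"dx": -0.43,"dy": -0.69,"dz": 0.05,"wx": 0,"wy": 0,"wz": 0,"grip": 35},{"dx": -0.43,"dy": -0.69,"dz": 0.05,"wx": 0,"wy": 0,"wz": 0,"grip": 35},{"dx": -0.43,"dy": -0.69,"dz": 0.05,"wx": 0,"wy": 0,"wz": 0,"grip": 35},{"dx": -0.43,"dy": -0.69,"dz": 0.05,"wx": 0,"wy": 0,"wz": 0,"grip": 35},{"dx": -0.43,"dy": -0.69,"dz": 0.05,"wx": 0,"wy": 0,"wz": 0,"grip": 35},{"dx": -0.43,"dy": -0.69,"dz": 0.05,"wx": 0,"wy": 0,"wz": 0,"grip": 35},{"dx": -0.43,"dy": -0.69,"dz": 0.05,"wx": 0,"wy": 0,"wz": 0,"grip": 35},{"dx": -0.43,"dy": -0.69,"dz": 0.05,"wx": 0,"wy": 0,"wz": 0,"grip": 35}])

```text
clock: 7.33
position: [0.4292, 0.1863, 0.1337]
orientation: [[0.945, -0.321, 0.06], [-0.321, -0.947, -0.004], [0.058, -0.016, -0.998]]
force: [0.1, -0.3, -1.6]
finger_gap: 0.0474
```

>>> servo_tool(commands=[{"dx": 0,"dy": 0,"dz": 0,"wx": 0,"wy": 0,"wz": 0,"grip": 35},{"dx": 0,"dy": 0,"dz": 0,"wx": 0,"wy": 0,"wz": 0,"grip": 35}])

```text
clock: 7.5
position: [0.4291, 0.1862, 0.1337]
orientation: [[0.946, -0.317, 0.06], [-0.318, -0.948, -0.004], [0.058, -0.015, -0.998]]
force: [-0.7, 0.0, -2.3]
finger_gap: 0.0478
```

```bash
cat > chk.py <<'E'
from go import *
def chk(names,rad=.12):
    st=ctrl.read_state(); R0=np.array(st['orientation'])
    for cam in ['top','side']:
        s=snap(cam)
        for n in names:
            for d in ctrl.place_of(cam,n)[:5]:
                w=c2w(s,d['point']); t=R0.T@(w-st['position'])
                if np.linalg.norm(t)<rad: print(cam,n,round(d['p'],2),w,'in tool mm',t*1000)
    return s
E
python3 - <<'E'
from chk import *
s=chk(['bracket_b_mid','bracket_b_leg','bracket_low_mid','bracket_low_leg'],.16)
cv2.imwrite('pics/s3.png',cv2.resize(s['image'][170:305,140:320],(800,600),interpolation=3))
ux=np.array([.9272,-.3746,0]); delta(np.array([.482,.180,.036])-.023*ux-.006*ux+[0,0,.0],deckR(-22,0))
E
```

```text
top bracket_b_mid 0.58 [0.435  0.1852 0.1349] in tool mm [ 5.981  -0.939  -0.9215]
top bracket_low_mid 0.75 [0.4828 0.1847 0.0196] in tool mm [ 44.7394 -13.9481 117.0363]
top bracket_low_leg 0.5 [0.5219 0.167  0.045 ] in tool mm [88.8337 -9.9121 94.0959]
side bracket_b_mid 0.8 [0.4319 0.1806 0.1345] in tool mm [ 4.4791  4.3988 -0.6578]
side bracket_b_leg 0.64 [0.4329 0.1835 0.1344] in tool mm [ 4.5206  1.2855 -0.4986]
side bracket_b_leg 0.57 [0.3952 0.1962 0.1581] in tool mm [-33.8656   0.9062 -26.4225]
side bracket_low_mid 0.83 [0.4823 0.1812 0.0209] in tool mm [ 45.4077 -10.3997 115.7432]
side bracket_low_leg 0.87 [0.5203 0.1625 0.0407] in tool mm [88.5059 -5.0898 98.2832]
t 8.0 pos [0.4303 0.1838 0.1347] gap 0.04793423329718844 F [ 0.8023  0.242  -2.4132]
rot tool [-0.0178 -0.0591  0.0553] shift(units) cur axes [ 0.3823 -0.3276  2.5001] target axes [ 0.5091 -0.3964  2.4674]
```

View pics/s3.png

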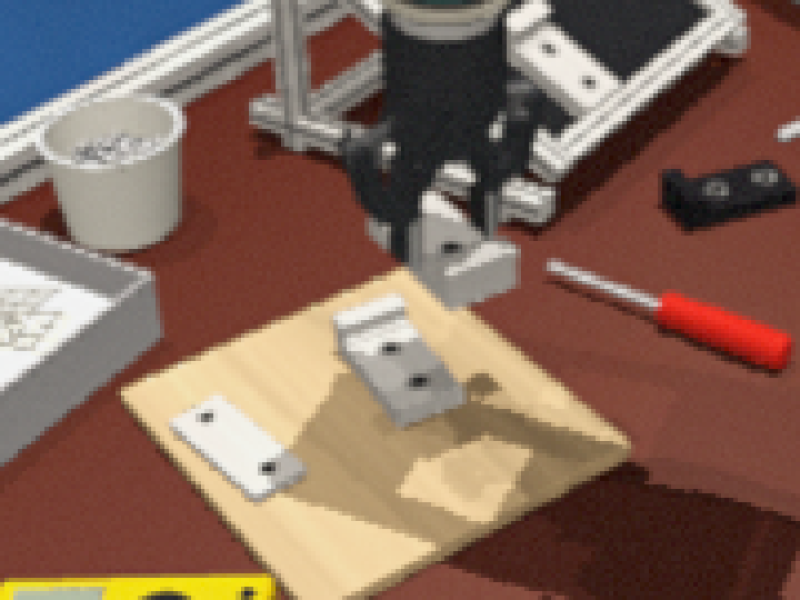

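b hangs in the fingers with its leg towards the robot (470,250). The bottom bracket is undisturbed at (400,360). I'll true up the orientation and descend to just above it.

>>> servo_tool(commands=[{"dx": 0.15,"dy": -0.1,"dz": 0,"wx": -0.018,"wy": -0.059,"wz": 0.055,"grip": 35},{"dx": 0.18,"dy": -0.15,"dz": 0.1,"wx": 0,"wy": 0,"wz": 0,"grip": 35},{"dx": 0.18,"dy": -0.15,"dz": 0.3,"wx": 0,"wy": 0,"wz": 0,"grip": 35},{"dx": 0,"dy": 0,"dz": 0.4,"wx": 0,"wy": 0,"wz": 0,"grip": 35},{"dx": 0,"dy": 0,"dz": 0.4,"wx": 0,"wy": 0,"wz": 0,"grip": 35},{"dx": 0,"dy": 0,"dz": 0.3,"wx": 0,"wy": 0,"wz": 0,"grip": 35},{"dx": 0,"dy": 0,"dz": 0.2,"wx": 0,"wy": 0,"wz": 0,"grip": 35},{"dx": 0,"dy": 0,"dz": 0.1,"wx": 0,"wy": 0,"wz": 0,"grip": 35},{"dx": 0,"dy": 0,"dz": 0,"wx": 0,"wy": 0,"wz": 0,"grip": 35}])

```text
clock: 8.75
position: [0.4547, 0.1918, 0.0623]
orientation: [[0.928, -0.373, -0.001], [-0.373, -0.928, -0.001], [-0.001, 0.001, -1.0]]
force: [0.0, 0.7, -2.5]
finger_gap: 0.0473
```

```bash
python3 - <<'E'
from chk import *
ux=np.array([.9272,-.3746,0]); delta(np.array([.4556,.1917,.036]),deckR(-22,0))
s=chk(['bracket_b_mid','bracket_b_leg','bracket_low_leg'],.16)
E
```

```text
t 8.75 pos [0.4547 0.1918 0.0623] gap 0.04732543176368472 F [ 0.0217  0.6932 -2.5102]
rot tool [0.0009 0.0005 0.0018] shift(units) cur axes [ 0.0229 -0.0065  0.6575] target axes [ 0.0226 -0.006   0.6575]
top bracket_b_mid 0.59 [0.4611 0.1883 0.0647] in tool mm [ 7.2876  0.8408 -2.4351]
top bracket_low_leg 0.54 [0.5197 0.1664 0.0441] in tool mm [69.8391 -0.7005 18.1131]
side bracket_b_mid 0.96 [0.4587 0.1916 0.0666] in tool mm [ 3.8133 -1.3069 -4.2742]
side bracket_b_leg 0.89 [0.4216 0.207  0.0853] in tool mm [-36.3489  -1.7736 -23.0148]
side bracket_low_leg 0.53 [0.5199 0.1615 0.0415] in tool mm [71.8055  3.8231 20.8109]
```

>>> servo_tool(commands=[{"dx": 0,"dy": 0,"dz": 0.25,"wx": 0,"wy": 0,"wz": 0,"grip": 35},{"dx": 0,"dy": 0,"dz": 0.2,"wx": 0,"wy": 0,"wz": 0,"grip": 35},{"dx": 0,"dy": 0,"dz": 0.1,"wx": 0,"wy": 0,"wz": 0,"grip": 35},{"dx": 0,"dy": 0,"dz": 0,"wx": 0,"wy": 0,"wz": 0,"grip": 35}])

```text
clock: 9.48
position: [0.4536, 0.1916, 0.0396]
orientation: [[0.928, -0.373, -0.003], [-0.373, -0.928, -0.001], [-0.002, 0.002, -1.0]]
force: [-0.8, 0.1, -2.1]
finger_gap: 0.0476
```

>>> servo_tool(commands=[{"dx": 0,"dy": 0,"dz": 0.04,"wx": 0,"wy": 0,"wz": 0,"grip": 35},{"dx": 0,"dy": 0,"dz": 0,"wx": 0,"wy": 0,"wz": 0,"grip": 35}])

```text
clock: 9.65
position: [0.4547, 0.1919, 0.039]
orientation: [[0.928, -0.373, -0.001], [-0.373, -0.928, -0.0], [-0.001, 0.001, -1.0]]
force: [-0.5, 0.6, -2.4]
finger_gap: 0.0474
```

>>> servo_tool(commands=[{"dx": 0,"dy": 0,"dz": 0.04,"wx": 0,"wy": 0,"wz": 0,"grip": 35},{"dx": 0,"dy": 0,"dz": 0,"wx": 0,"wy": 0,"wz": 0,"grip": 35}])

```text
clock: 9.82
position: [0.4549, 0.192, 0.0378]
orientation: [[0.928, -0.373, 0.0], [-0.373, -0.928, -0.0], [0.0, 0.0, -1.0]]
force: [0.0, -0.1, -2.3]
finger_gap: 0.0473
```

>>> servo_tool(commands=[{"dx": 0,"dy": 0,"dz": 0.04,"wx": 0,"wy": 0,"wz": 0,"grip": 35},{"dx": 0,"dy": 0,"dz": 0,"wx": 0,"wy": 0,"wz": 0,"grip": 35}])

```text
clock: 9.98
position: [0.4549, 0.192, 0.0362]
orientation: [[0.928, -0.373, -0.0], [-0.373, -0.928, -0.0], [0.0, 0.0, -1.0]]
force: [-0.1, 0.3, -3.5]
finger_gap: 0.047
```

>>> servo_tool(commands=[{"dx": 0,"dy": 0,"dz": 0.03,"wx": 0,"wy": 0,"wz": 0,"grip": 35},{"dx": 0,"dy": 0,"dz": 0,"wx": 0,"wy": 0,"wz": 0,"grip": 35}])

```text
clock: 10.15
position: [0.455, 0.192, 0.0357]
orientation: [[0.928, -0.373, 0.0], [-0.373, -0.928, -0.0], [0.0, 0.0, -1.0]]
force: [-1.1, -1.1, 5.2]
finger_gap: 0.047
```

>>> servo_tool(commands=[{"dx": 0,"dy": 0,"dz": 0.02,"wx": 0,"wy": 0,"wz": 0,"grip": 35},{"dx": 0,"dy": 0,"dz": 0,"wx": 0,"wy": 0,"wz": 0,"grip": 35}])

```text
clock: 10.32
position: [0.455, 0.192, 0.0356]
orientation: [[0.928, -0.373, 0.001], [-0.373, -0.928, -0.0], [0.001, 0.0, -1.0]]
force: [-3.4, -0.0, 15.2]
finger_gap: 0.0474
```

Contact is at TCP z ≈ 0.0356. I'll release gently and rise.

>>> servo_tool(commands=[{"dx": 0,"dy": 0,"dz": -0.02,"wx": 0,"wy": 0,"wz": 0,"grip": 50},{"dx": 0,"dy": 0,"dz": 0,"wx": 0,"wy": 0,"wz": 0,"grip": 55},{"dx": 0,"dy": 0,"dz": 0,"wx": 0,"wy": 0,"wz": 0,"grip": 60},{"dx": 0,"dy": 0,"dz": 0,"wx": 0,"wy": 0,"wz": 0,"grip": 65},{"dx": 0,"dy": 0,"dz": 0,"wx": 0,"wy": 0,"wz": 0,"grip": 65},{"dx": 0,"dy": 0,"dz": -0.2,"wx": 0,"wy": 0,"wz": 0,"grip": 65},{"dx": 0,"dy": 0,"dz": -0.6,"wx": 0,"wy": 0,"wz": 0,"grip": 70},{"dx": 0,"dy": 0,"dz": -0.8,"wx": 0,"wy": 0,"wz": 0,"grip": 70},{"dx": 0,"dy": 0,"dz": -0.8,"wx": 0,"wy": 0,"wz": 0,"grip": 70},{"dx": 0,"dy": 0,"dz": -0.8,"wx": 0,"wy": 0,"wz": 0,"grip": 70},{"dx": 0,"dy": 0,"dz": -0.3,"wx": 0,"wy": 0,"wz": 0,"grip": 70},{"dx": 0,"dy": 0,"dz": 0,"wx": 0,"wy": 0,"wz": 0,"grip": 70}])

```text
clock: 11.32
position: [0.4574, 0.1927, 0.1791]
orientation: [[0.928, -0.373, 0.007], [-0.373, -0.928, 0.002], [0.006, -0.004, -1.0]]
force: [-0.3, -0.0, 0.4]
finger_gap: 0.0702
```

```bash
python3 - <<'E'
from go import *
s=snap('side'); cv2.imwrite('pics/s4.png',cv2.resize(s['image'][180:300,150:310],(800,600),interpolation=3))
for cam in ['top','side']:
    s=snap(cam)
    for n in ['bracket_b_mid','bracket_b_leg','bracket_a_mid','bracket_a_leg']:
        for d in ctrl.place_of(cam,n)[:5]:
            w=c2w(s,d['point']); 
            if w[0]>.38: print(cam,n,round(d['p'],2),w)
W=cloud(s); n=np.array([-.4687,-.027,.883])
R=deckR(); print('pre-a'); delta(np.array([.577,-.136,.090]),R)
E
```

```text
top bracket_b_mid 0.57 [0.4604 0.1885 0.0381]
top bracket_b_leg 0.7 [ 0.4383 -0.1161  0.0338]
top bracket_b_leg 0.49 [0.4217 0.209  0.0577]
top bracket_a_mid 0.89 [ 0.5791 -0.1363  0.0826]
top bracket_a_leg 0.84 [ 0.6115 -0.1263  0.1266]
side bracket_b_mid 0.93 [0.4599 0.1891 0.0373]
side bracket_b_mid 0.58 [ 0.4197 -0.1549  0.0091]
side bracket_b_mid 0.5 [ 0.5409 -0.1987  0.    ]
side bracket_b_mid 0.25 [ 0.4229 -0.4542  0.    ]
side bracket_b_leg 0.74 [0.4211 0.2077 0.0548]
side bracket_b_leg 0.56 [ 0.4348 -0.1124  0.0287]
side bracket_a_mid 0.69 [ 0.5805 -0.1378  0.0899]
side bracket_a_leg 0.58 [ 0.5999 -0.1324  0.1243]
pre-a
t 11.8667 pos [0.4546 0.1919 0.1745] gap 0.07008025751486897 F [ 0.1904 -0.0561 -0.4722]
rot tool [ 0.1083  0.4819 -0.4311] shift(units) cur axes [5.9015 6.4599 2.113 ] target axes [1.2899 8.3597 3.0781]
```

View pics/s4.png

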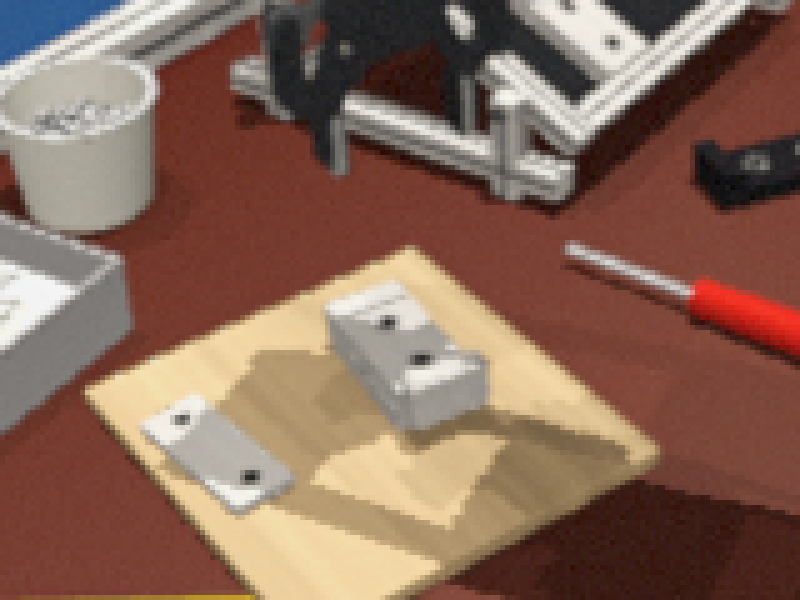

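b lies flat on the bottom bracket (400,360), legs at opposite ends, nothing else disturbed. Now I go for a.

>>> servo_tool(commands=[{"dx": 0,"dy": 0,"dz": 0,"wx": 0.018,"wy": 0.08,"wz": -0.072,"grip": 70},{"dx": 0,"dy": 0,"dz": 0,"wx": 0.018,"wy": 0.08,"wz": -0.072,"grip": 70},{"dx": 0,"dy": 0,"dz": 0,"wx": 0.018,"wy": 0.08,"wz": -0.072,"grip": 70},{"dx": 0,"dy": 0,"dz": 0,"wx": 0.018,"wy": 0.08,"wz": -0.072,"grip": 70},{"dx": 0,"dy": 0,"dz": 0,"wx": 0.018,"wy": 0.08,"wz": -0.072,"grip": 70},{"dx": 0,"dy": 0,"dz": 0,"wx": 0.018,"wy": 0.08,"wz": -0.072,"grip": 70},{"dx": 0,"dy": 0,"dz": 0,"wx": 0,"wy": 0,"wz": 0,"grip": 70},{"dx": 0.13,"dy": 0.76,"dz": 0.06,"wx": 0,"wy": 0,"wz": 0,"grip": 70},{"dx": 0.13,"dy": 0.76,"dz": 0.06,"wx": 0,"wy": 0,"wz": 0,"grip": 70},{"dx": 0.13,"dy": 0.76,"dz": 0.06,"wx": 0,"wy": 0,"wz": 0,"grip": 70},{"dx": 0.13,"dy": 0.76,"dz": 0.06,"wx": 0,"wy": 0,"wz": 0,"grip": 70},{"dx": 0.13,"dy": 0.76,"dz": 0.06,"wx": 0,"wy": 0,"wz": 0,"grip": 70},{"dx": 0.13,"dy": 0.76,"dz": 0.06,"wx": 0,"wy": 0,"wz": 0,"grip": 70},{"dx": 0.13,"dy": 0.76,"dz": 0.06,"wx": 0,"wy": 0,"wz": 0,"grip": 70},{"dx": 0.13,"dy": 0.76,"dz": 0.06,"wx": 0,"wy": 0,"wz": 0,"grip": 70},{"dx": 0.13,"dy": 0.76,"dz": 0.06,"wx": 0,"wy": 0,"wz": 0,"grip": 70},{"dx": 0.13,"dy": 0.76,"dz": 0.06,"wx": 0,"wy": 0,"wz": 0,"grip": 70},{"dx": 0.13,"dy": 0.76,"dz": 0.06,"wx": 0,"wy": 0,"wz": 0,"grip": 70},{"dx": 0,"dy": 0,"dz": 0,"wx": 0,"wy": 0,"wz": 0,"grip": 70},{"dx": 0,"dy": 0,"dz": 0,"wx": 0,"wy": 0,"wz": 0,"grip": 70}])

```text
clock: 13.53
position: [0.5367, -0.13, 0.1789]
orientation: [[0.882, 0.055, 0.468], [0.048, -0.998, 0.028], [0.469, -0.002, -0.883]]
force: [0.8, 0.5, 0.0]
finger_gap: 0.0699
```

```bash
python3 - <<'E'
from go import *
delta(np.array([.5844,-.1362,.0872]),deckR())
E
```

```text
t 13.5333 pos [ 0.5367 -0.13    0.1789] gap 0.06990841683770331 F [0.7879 0.5179 0.0231]
rot tool [-0.0008  0.0004 -0.0031] shift(units) cur axes [-0.0321  0.2266  2.5792] target axes [-0.0337  0.2244  2.5793]
```

>>> servo_tool(commands=[{"dx": -0.03,"dy": 0.22,"dz": 0.3,"wx": 0,"wy": 0,"wz": -0.003,"grip": 70},{"dx": 0,"dy": 0,"dz": 0.5,"wx": 0,"wy": 0,"wz": 0,"grip": 70},{"dx": 0,"dy": 0,"dz": 0.5,"wx": 0,"wy": 0,"wz": 0,"grip": 70},{"dx": 0,"dy": 0,"dz": 0.4,"wx": 0,"wy": 0,"wz": 0,"grip": 70},{"dx": 0,"dy": 0,"dz": 0.2,"wx": 0,"wy": 0,"wz": 0,"grip": 70},{"dx": 0,"dy": 0,"dz": 0,"wx": 0,"wy": 0,"wz": 0,"grip": 70}])

```text
clock: 14.03
position: [0.5695, -0.1327, 0.1088]
orientation: [[0.883, 0.063, 0.465], [0.054, -0.998, 0.031], [0.466, -0.002, -0.885]]
force: [-0.1, -0.4, 0.6]
finger_gap: 0.0704
```

```bash
python3 - <<'E'
from go import *
delta(np.array([.5844,-.1362,.0872]),deckR())
s=snap('top'); cv2.imwrite('pics/t5.png',cv2.resize(s['image'][150:240,250:370],(800,600),interpolation=3))
E
```

```text
t 14.0333 pos [ 0.5695 -0.1327  0.1088] gap 0.07044965836513424 F [-0.1254 -0.415   0.5795]
rot tool [-0.0042  0.0043  0.0035] shift(units) cur axes [0.0719 0.1123 0.6484] target axes [0.0695 0.1093 0.6492]
```

View pics/t5.png

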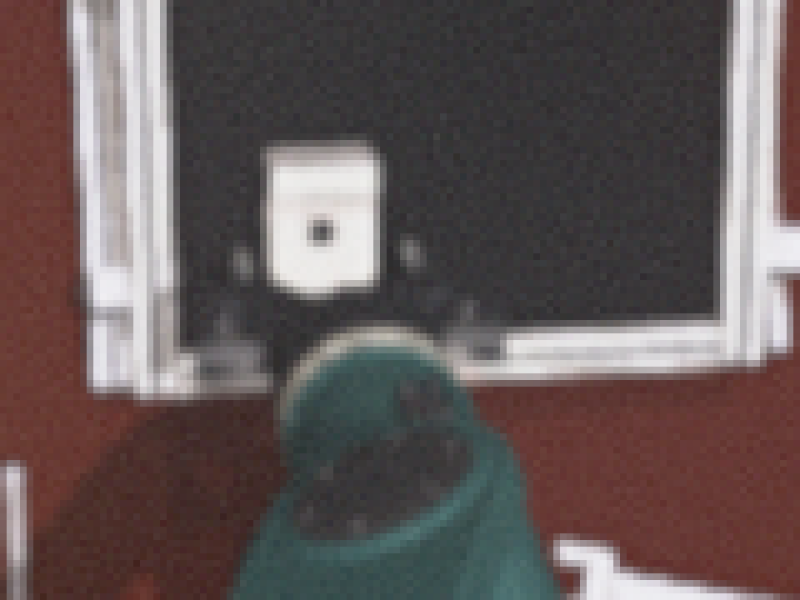

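The fingers at (242,260) and (412,250) straddle a, at 265–380, nearly centred. I'll go down the rest and grip.

>>> servo_tool(commands=[{"dx": 0.07,"dy": 0,"dz": 0.2,"wx": -0.004,"wy": 0.004,"wz": 0,"grip": 70},{"dx": 0,"dy": 0,"dz": 0.2,"wx": 0,"wy": 0,"wz": 0,"grip": 70},{"dx": 0,"dy": 0,"dz": 0.15,"wx": 0,"wy": 0,"wz": 0,"grip": 70},{"dx": 0,"dy": 0,"dz": 0.08,"wx": 0,"wy": 0,"wz": 0,"grip": 66},{"dx": 0,"dy": 0,"dz": 0,"wx": 0,"wy": 0,"wz": 0,"grip": 62},{"dx": 0,"dy": 0,"dz": 0,"wx": 0,"wy": 0,"wz": 0,"grip": 62}])

```text
clock: 14.58
position: [0.5837, -0.1335, 0.0897]
orientation: [[0.88, 0.059, 0.471], [0.054, -0.998, 0.024], [0.471, 0.004, -0.882]]
force: [0.6, 0.2, -0.6]
finger_gap: 0.0619
```

```bash
python3 - <<'E'
from go import *
delta(np.array([.5844,-.1362,.0872]),deckR())
E
```

```text
t 14.5833 pos [ 0.5837 -0.1335  0.0897] gap 0.06189871070687191 F [ 0.6232  0.188  -0.5615]
rot tool [ 0.003  -0.0019  0.0037] shift(units) cur axes [-0.0183  0.0688  0.0605] target axes [-0.0179  0.0691  0.0604]
```

>>> servo_tool(commands=[{"dx": 0,"dy": 0,"dz": 0.06,"wx": 0,"wy": 0,"wz": 0,"grip": 60},{"dx": 0,"dy": 0,"dz": 0,"wx": 0,"wy": 0,"wz": 0,"grip": 50},{"dx": 0,"dy": 0,"dz": 0,"wx": 0,"wy": 0,"wz": 0,"grip": 40},{"dx": 0,"dy": 0,"dz": 0,"wx": 0,"wy": 0,"wz": 0,"grip": 35},{"dx": 0,"dy": 0,"dz": 0,"wx": 0,"wy": 0,"wz": 0,"grip": 35},{"dx": 0,"dy": 0,"dz": 0,"wx": 0,"wy": 0,"wz": 0,"grip": 35},{"dx": 0,"dy": 0,"dz": -0.1,"wx": 0,"wy": 0,"wz": 0,"grip": 35},{"dx": 0,"dy": 0,"dz": -0.3,"wx": 0,"wy": 0,"wz": 0,"grip": 35},{"dx": 0,"dy": 0,"dz": -0.5,"wx": 0,"wy": 0,"wz": 0,"grip": 35},{"dx": 0,"dy": 0,"dz": -0.5,"wx": 0,"wy": 0,"wz": 0,"grip": 35},{"dx": 0,"dy": 0,"dz": -0.5,"wx": 0,"wy": 0,"wz": 0,"grip": 35},{"dx": 0,"dy": 0,"dz": -0.5,"wx": 0,"wy": 0,"wz": 0,"grip": 35},{"dx": 0,"dy": 0,"dz": 0,"wx": 0,"wy": 0,"wz": 0,"grip": 35}], squeeze=70)

```text
clock: 15.67
position: [0.5392, -0.1362, 0.1745]
orientation: [[0.879, 0.059, 0.473], [0.055, -0.998, 0.022], [0.473, 0.007, -0.881]]
force: [-0.2, -0.7, -2.6]
finger_gap: 0.0479
```

```bash
python3 - <<'E'
from chk import *
# a mid relative to b: low-(.0222)+~.. : a_mid = b_mid + 0.023*ux, z .052
ux=np.array([.9272,-.3746,0]); bm=np.array([.4603,.1895,.036])
chk(['bracket_a_mid','bracket_a_leg'],.1)
am=bm+.022*ux+[0,0,.016]; tcp=am+.005*ux; print(am,tcp)
delta(tcp+[0,0,.09],deckR(-22,0))
E
```

```text
top bracket_a_mid 0.58 [ 0.534  -0.1361  0.1711] in tool mm [-6.1967 -0.4453  0.5836]
top bracket_a_leg 0.83 [ 0.5658 -0.1307  0.2154] in tool mm [ 43.0204  -3.6972 -23.2591]
side bracket_a_mid 0.61 [ 0.5312 -0.1393  0.1715] in tool mm [-8.6276  2.613  -1.1956]
side bracket_a_leg 0.77 [ 0.5583 -0.1361  0.2071] in tool mm [ 32.1882   1.2521 -19.6215]
[0.4807 0.1813 0.052 ] [0.4853 0.1794 0.052 ]
t 15.9667 pos [ 0.5395 -0.1355  0.1708] gap 0.04799988651661474 F [-0.589  -0.2032 -1.9729]
rot tool [-0.105  -0.4815  0.4354] shift(units) cur axes [-1.1048 -7.942   0.1951] target axes [-4.2047 -6.7925  0.7191]
```

>>> servo_tool(commands=[{"dx": 0,"dy": 0,"dz": -0.2,"wx": -0.018,"wy": -0.08,"wz": 0.073,"grip": 35},{"dx": 0,"dy": 0,"dz": 0,"wx": -0.018,"wy": -0.08,"wz": 0.073,"grip": 35},{"dx": 0,"dy": 0,"dz": 0,"wx": -0.018,"wy": -0.08,"wz": 0.073,"grip": 35},{"dx": 0,"dy": 0,"dz": 0,"wx": -0.018,"wy": -0.08,"wz": 0.073,"grip": 35},{"dx": 0,"dy": 0,"dz": 0,"wx": -0.018,"wy": -0.08,"wz": 0.073,"grip": 35},{"dx": 0,"dy": 0,"dz": 0,"wx": -0.018,"wy": -0.08,"wz": 0.073,"grip": 35},{"dx": 0,"dy": 0,"dz": 0,"wx": 0,"wy": 0,"wz": 0,"grip": 35},{"dx": -0.42,"dy": -0.68,"dz": 0.07,"wx": 0,"wy": 0,"wz": 0,"grip": 35},{"dx": -0.42,"dy": -0.68,"dz": 0.07,"wx": 0,"wy": 0,"wz": 0,"grip": 35},{"dx": -0.42,"dy": -0.68,"dz": 0.07,"wx": 0,"wy": 0,"wz": 0,"grip": 35},{"dx": -0.42,"dy": -0.68,"dz": 0.07,"wx": 0,"wy": 0,"wz": 0,"grip": 35},{"dx": -0.42,"dy": -0.68,"dz": 0.07,"wx": 0,"wy": 0,"wz": 0,"grip": 35},{"dx": -0.42,"dy": -0.68,"dz": 0.07,"wx": 0,"wy": 0,"wz": 0,"grip": 35},{"dx": -0.42,"dy": -0.68,"dz": 0.07,"wx": 0,"wy": 0,"wz": 0,"grip": 35},{"dx": -0.42,"dy": -0.68,"dz": 0.07,"wx": 0,"wy": 0,"wz": 0,"grip": 35},{"dx": -0.42,"dy": -0.68,"dz": 0.07,"wx": 0,"wy": 0,"wz": 0,"grip": 35},{"dx": -0.42,"dy": -0.68,"dz": 0.07,"wx": 0,"wy": 0,"wz": 0,"grip": 35},{"dx": 0,"dy": 0,"dz": 0,"wx": 0,"wy": 0,"wz": 0,"grip": 35},{"dx": 0,"dy": 0,"dz": 0,"wx": 0,"wy": 0,"wz": 0,"grip": 35}])

```text
clock: 17.55
position: [0.4651, 0.1794, 0.1405]
orientation: [[0.949, -0.309, 0.069], [-0.31, -0.951, -0.001], [0.066, -0.02, -0.998]]
force: [0.2, 0.3, -2.6]
finger_gap: 0.0476
```

```bash
python3 - <<'E'
from chk import *
ux=np.array([.9272,-.3746,0]); bm=np.array([.4603,.1895,.036])
s=chk(['bracket_a_mid','bracket_a_leg','bracket_b_mid','bracket_b_leg'],.16)
am=bm+.022*ux+[0,0,.016]; tcp=am+.006*ux; print(am,tcp)
delta(tcp,deckR(-22,0))
cv2.imwrite('pics/s6.png',cv2.resize(s['image'][170:305,140:320],(800,600),interpolation=3))
E
```

```text
top bracket_a_mid 0.45 [0.46   0.1804 0.1365] in tool mm [-5.4592  0.6822  3.566 ]
top bracket_a_leg 0.45 [0.5005 0.1731 0.1675] in tool mm [ 37.3132  -5.4706 -24.5481]
top bracket_b_mid 0.18 [0.4824 0.1848 0.0191] in tool mm [  6.6802  -8.0023 122.2689]
side bracket_a_mid 0.8 [0.4589 0.1742 0.1444] in tool mm [-4.0465  6.7667 -4.3451]
side bracket_a_leg 0.68 [0.4977 0.1666 0.1658] in tool mm [ 36.5695   1.6209 -23.0144]
side bracket_b_mid 0.93 [0.4551 0.1915 0.0395] in tool mm [-19.9451  -6.3885 100.0441]
side bracket_b_leg 0.96 [0.4231 0.207  0.0571] in tool mm [-53.9907 -11.5631  80.2232]
[0.4807 0.1813 0.052 ] [0.4863 0.179  0.052 ]
t 18.05 pos [0.4671 0.1775 0.1416] gap 0.0477025014428359 F [-0.0173  0.4876 -2.1811]
rot tool [-0.0219 -0.067   0.0625] shift(units) cur axes [ 0.2911 -0.1422  2.269 ] target axes [ 0.4311 -0.2143  2.2409]
```

View pics/s6.png

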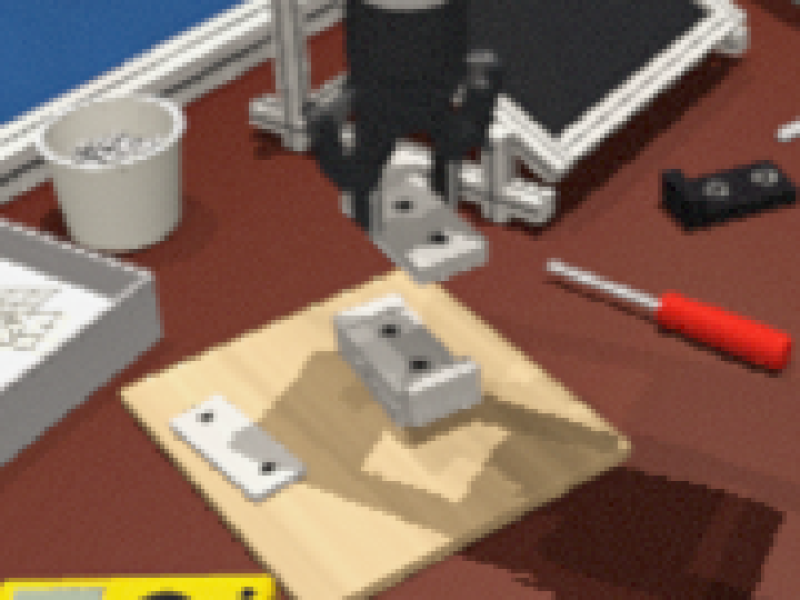

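a hangs level with its leg away from the robot (410,170). b is on the pile at (410,360) with its leg near the robot. I'll align and descend.

>>> servo_tool(commands=[{"dx": 0.1,"dy": 0,"dz": 0,"wx": -0.022,"wy": -0.067,"wz": 0.063,"grip": 35},{"dx": 0.18,"dy": -0.1,"dz": 0.1,"wx": 0,"wy": 0,"wz": 0,"grip": 35},{"dx": 0.18,"dy": -0.11,"dz": 0.3,"wx": 0,"wy": 0,"wz": 0,"grip": 35},{"dx": 0,"dy": 0,"dz": 0.4,"wx": 0,"wy": 0,"wz": 0,"grip": 35},{"dx": 0,"dy": 0,"dz": 0.3,"wx": 0,"wy": 0,"wz": 0,"grip": 35},{"dx": 0,"dy": 0,"dz": 0.3,"wx": 0,"wy": 0,"wz": 0,"grip": 35},{"dx": 0,"dy": 0,"dz": 0.1,"wx": 0,"wy": 0,"wz": 0,"grip": 35},{"dx": 0,"dy": 0,"dz": 0,"wx": 0,"wy": 0,"wz": 0,"grip": 35},{"dx": 0,"dy": 0,"dz": 0,"wx": 0,"wy": 0,"wz": 0,"grip": 35}])

```text
clock: 18.8
position: [0.4874, 0.1792, 0.0818]
orientation: [[0.928, -0.374, 0.0], [-0.374, -0.928, -0.0], [0.0, 0.0, -1.0]]
force: [0.5, -0.0, -1.9]
finger_gap: 0.048
```

```bash
python3 - <<'E'
from chk import *
ux=np.array([.9272,-.3746,0]); bm=np.array([.4603,.1895,.036])
delta(bm+.029*ux+[0,0,.016],deckR(-22,0))
s=chk(['bracket_a_mid','bracket_a_leg','bracket_b_leg'],.16)
E
```

```text
t 18.8 pos [0.4874 0.1792 0.0818] gap 0.04795872707848098 F [ 0.5015 -0.0075 -1.8851]
rot tool [ 0.0001 -0.0002  0.0009] shift(units) cur axes [0.0006 0.0138 0.7457] target axes [0.0007 0.0139 0.7457]
top bracket_a_mid 0.63 [0.4833 0.1791 0.0802] in tool mm [-3.7348  1.5705  1.6406]
top bracket_a_leg 0.57 [0.5242 0.172  0.1087] in tool mm [ 36.8725  -7.1321 -26.8875]
top bracket_b_leg 0.4 [0.425  0.2092 0.0561] in tool mm [-69.0648  -4.5967  25.7392]
side bracket_a_mid 0.85 [0.4801 0.1818 0.0856] in tool mm [-7.7194  0.2416 -3.8078]
side bracket_a_leg 0.74 [0.5179 0.1664 0.1064] in tool mm [ 33.0812   0.4833 -24.543 ]
side bracket_b_leg 0.93 [0.4229 0.2083 0.0571] in tool mm [-70.7059  -2.9741  24.7368]
```

>>> servo_tool(commands=[{"dx": 0,"dy": -0.04,"dz": 0.25,"wx": 0,"wy": 0,"wz": 0,"grip": 35},{"dx": 0,"dy": 0,"dz": 0.2,"wx": 0,"wy": 0,"wz": 0,"grip": 35},{"dx": 0,"dy": 0,"dz": 0.12,"wx": 0,"wy": 0,"wz": 0,"grip": 35},{"dx": 0,"dy": 0,"dz": 0,"wx": 0,"wy": 0,"wz": 0,"grip": 35},{"dx": 0,"dy": 0,"dz": 0,"wx": 0,"wy": 0,"wz": 0,"grip": 35}])

```text
clock: 19.62
position: [0.4869, 0.1805, 0.0582]
orientation: [[0.927, -0.374, -0.002], [-0.374, -0.927, -0.001], [-0.002, 0.001, -1.0]]
force: [1.1, 0.8, -1.9]
finger_gap: 0.0479
```

>>> servo_tool(commands=[{"dx": 0,"dy": 0,"dz": 0.05,"wx": 0,"wy": 0,"wz": 0,"grip": 35},{"dx": 0,"dy": 0,"dz": 0,"wx": 0,"wy": 0,"wz": 0,"grip": 35}])

```text
clock: 19.78
position: [0.4877, 0.1806, 0.0569]
orientation: [[0.927, -0.374, -0.0], [-0.374, -0.927, -0.0], [-0.0, 0.0, -1.0]]
force: [-0.6, -0.4, -1.8]
finger_gap: 0.0476
```

>>> servo_tool(commands=[{"dx": 0,"dy": 0,"dz": 0.04,"wx": 0,"wy": 0,"wz": 0,"grip": 35},{"dx": 0,"dy": 0,"dz": 0,"wx": 0,"wy": 0,"wz": 0,"grip": 35}])

```text
clock: 19.95
position: [0.4877, 0.1806, 0.0554]
orientation: [[0.927, -0.374, -0.0], [-0.374, -0.927, -0.0], [-0.0, 0.0, -1.0]]
force: [-0.2, -0.5, -2.0]
finger_gap: 0.0475
```

>>> servo_tool(commands=[{"dx": 0,"dy": 0,"dz": 0.03,"wx": 0,"wy": 0,"wz": 0,"grip": 35},{"dx": 0,"dy": 0,"dz": 0,"wx": 0,"wy": 0,"wz": 0,"grip": 35}])

```text
clock: 20.12
position: [0.4876, 0.1806, 0.0542]
orientation: [[0.927, -0.374, -0.0], [-0.374, -0.927, -0.0], [-0.0, 0.0, -1.0]]
force: [0.2, 0.1, -1.4]
finger_gap: 0.0476
```

>>> servo_tool(commands=[{"dx": 0,"dy": 0,"dz": 0.03,"wx": 0,"wy": 0,"wz": 0,"grip": 35},{"dx": 0,"dy": 0,"dz": 0,"wx": 0,"wy": 0,"wz": 0,"grip": 35}])

```text
clock: 20.28
position: [0.4875, 0.1806, 0.0529]
orientation: [[0.927, -0.374, -0.001], [-0.374, -0.927, -0.0], [-0.0, 0.0, -1.0]]
force: [-0.9, -1.1, -1.6]
finger_gap: 0.0478
```

>>> servo_tool(commands=[{"dx": 0,"dy": 0,"dz": 0.02,"wx": 0,"wy": 0,"wz": 0,"grip": 35},{"dx": 0,"dy": 0,"dz": 0,"wx": 0,"wy": 0,"wz": 0,"grip": 35}])

```text
clock: 20.45
position: [0.4875, 0.1806, 0.0521]
orientation: [[0.927, -0.374, -0.001], [-0.374, -0.927, -0.0], [-0.0, 0.0, -1.0]]
force: [-0.2, 0.4, -3.1]
finger_gap: 0.0477
```

>>> servo_tool(commands=[{"dx": 0,"dy": 0,"dz": 0.02,"wx": 0,"wy": 0,"wz": 0,"grip": 35},{"dx": 0,"dy": 0,"dz": 0,"wx": 0,"wy": 0,"wz": 0,"grip": 35}])

```text
clock: 20.62
position: [0.4875, 0.1806, 0.0513]
orientation: [[0.927, -0.374, -0.001], [-0.374, -0.927, -0.0], [-0.0, 0.0, -1.0]]
force: [0.7, -0.4, -2.5]
finger_gap: 0.0473
```

>>> servo_tool(commands=[{"dx": 0,"dy": 0,"dz": 0.02,"wx": 0,"wy": 0,"wz": 0,"grip": 35},{"dx": 0,"dy": 0,"dz": 0,"wx": 0,"wy": 0,"wz": 0,"grip": 35}])

```text
clock: 20.78
position: [0.4875, 0.1806, 0.0505]
orientation: [[0.927, -0.374, -0.001], [-0.374, -0.927, -0.0], [-0.0, 0.0, -1.0]]
force: [0.0, 0.5, -2.3]
finger_gap: 0.0475
```

>>> servo_tool(commands=[{"dx": 0,"dy": 0,"dz": 0.02,"wx": 0,"wy": 0,"wz": 0,"grip": 35},{"dx": 0,"dy": 0,"dz": 0,"wx": 0,"wy": 0,"wz": 0,"grip": 35}])

```text
clock: 20.95
position: [0.4876, 0.1806, 0.0501]
orientation: [[0.927, -0.374, -0.0], [-0.374, -0.927, -0.0], [-0.0, 0.0, -1.0]]
force: [-0.6, 0.1, 2.1]
finger_gap: 0.0473
```

Contact (+4 N). One light press, then release and rise.

>>> servo_tool(commands=[{"dx": 0,"dy": 0,"dz": 0.02,"wx": 0,"wy": 0,"wz": 0,"grip": 35},{"dx": 0,"dy": 0,"dz": 0,"wx": 0,"wy": 0,"wz": 0,"grip": 35}])

```text
clock: 21.12
position: [0.4877, 0.1807, 0.05]
orientation: [[0.927, -0.374, -0.0], [-0.374, -0.927, -0.0], [0.0, 0.0, -1.0]]
force: [-2.4, -0.0, 10.6]
finger_gap: 0.0479
```

>>> servo_tool(commands=[{"dx": 0,"dy": 0,"dz": -0.02,"wx": 0,"wy": 0,"wz": 0,"grip": 50},{"dx": 0,"dy": 0,"dz": 0,"wx": 0,"wy": 0,"wz": 0,"grip": 55},{"dx": 0,"dy": 0,"dz": 0,"wx": 0,"wy": 0,"wz": 0,"grip": 60},{"dx": 0,"dy": 0,"dz": 0,"wx": 0,"wy": 0,"wz": 0,"grip": 65},{"dx": 0,"dy": 0,"dz": 0,"wx": 0,"wy": 0,"wz": 0,"grip": 65},{"dx": 0,"dy": 0,"dz": -0.2,"wx": 0,"wy": 0,"wz": 0,"grip": 65},{"dx": 0,"dy": 0,"dz": -0.6,"wx": 0,"wy": 0,"wz": 0,"grip": 70},{"dx": 0,"dy": 0,"dz": -0.8,"wx": 0,"wy": 0,"wz": 0,"grip": 70},{"dx": 0,"dy": 0,"dz": -0.8,"wx": 0,"wy": 0,"wz": 0,"grip": 70},{"dx": 0,"dy": 0,"dz": -0.8,"wx": 0,"wy": 0,"wz": 0,"grip": 70},{"dx": 0,"dy": 0.5,"dz": -0.5,"wx": 0,"wy": 0,"wz": 0,"grip": 70},{"dx": 0,"dy": 0.8,"dz": 0,"wx": 0,"wy": 0,"wz": 0,"grip": 70},{"dx": 0,"dy": 0.8,"dz": 0,"wx": 0,"wy": 0,"wz": 0,"grip": 70},{"dx": 0,"dy": 0.8,"dz": 0,"wx": 0,"wy": 0,"wz": 0,"grip": 70},{"dx": 0,"dy": 0,"dz": 0,"wx": 0,"wy": 0,"wz": 0,"grip": 70}])

```text
clock: 22.37
position: [0.4414, 0.0695, 0.1982]
orientation: [[0.927, -0.376, -0.003], [-0.376, -0.927, -0.002], [-0.001, 0.003, -1.0]]
force: [-1.5, -0.6, -0.9]
finger_gap: 0.07
```

```bash
python3 - <<'E'
from go import *
ims=[]
for cam in ['top','side']:
    s=snap(cam)
    for n in ['bracket_a_mid','bracket_a_leg','bracket_b_leg','bracket_low_mid','flat_plate']:
        for d in ctrl.place_of(cam,n)[:4]:
            w=c2w(s,d['point'])
            if np.hypot(w[0]-.47,w[1]-.19)<.13: print(cam,n,round(d['p'],2),w)
    c=proj(s,[.47,.19,.05])[0].astype(int); ims.append(cv2.resize(s['image'][c[1]-38:c[1]+38,c[0]-38:c[0]+38],(400,400),interpolation=3))
    W=cloud(s)
    # heights in pile frame
    yaw=np.radians(-22); D=W-[.482,.181,0]; x=D[...,0]*np.cos(yaw)+D[...,1]*np.sin(yaw); y=-D[...,0]*np.sin(yaw)+D[...,1]*np.cos(yaw)
    for a in range(-75,75,10):
        m=(abs(y)<.015)&(x>a/1e3)&(x<(a+10)/1e3)&(W[...,2]>.0)&(W[...,2]<.12); print(a+5,m.sum(),np.median(W[...,2][m]).round(4),end=' | ')
    print()
cv2.imwrite('pics/end.png',np.hstack(ims))
E
```

```text
top flat_plate 0.86 [0.5134 0.3007 0.012 ]
-70 0 nan | -60 0 nan | -50 0 nan | -40 0 nan | -30 0 nan | -20 0 nan | -10 0 nan | 0 0 nan | 10 0 nan | 20 0 nan | 30 0 nan | 40 0 nan | 50 0 nan | 60 6 0.009 | 70 23 0.0113 | 
side bracket_a_mid 0.69 [0.4806 0.1785 0.053 ]
side bracket_a_leg 0.83 [0.5167 0.1697 0.074 ]
side bracket_b_leg 0.67 [0.4201 0.2053 0.0578]
side bracket_low_mid 0.38 [0.4778 0.1812 0.0213]
side flat_plate 0.59 [0.5153 0.301  0.0141]
-70 107 0.0427 | -60 35 0.0124 | -50 39 0.0572 | -40 20 0.0592 | -30 22 0.0586 | -20 19 0.0592 | -10 22 0.0589 | 0 19 0.0585 | 10 19 0.0587 | 20 16 0.0582 | 30 53 0.0655 | 40 18 0.073 | 50 4 0.0723 | 60 0 nan | 70 1 0.0111 |
  return _methods._mean(a, axis=axis, dtype=dtype,
  ret = ret.dtype.type(ret / rcount)
```

View pics/end.png

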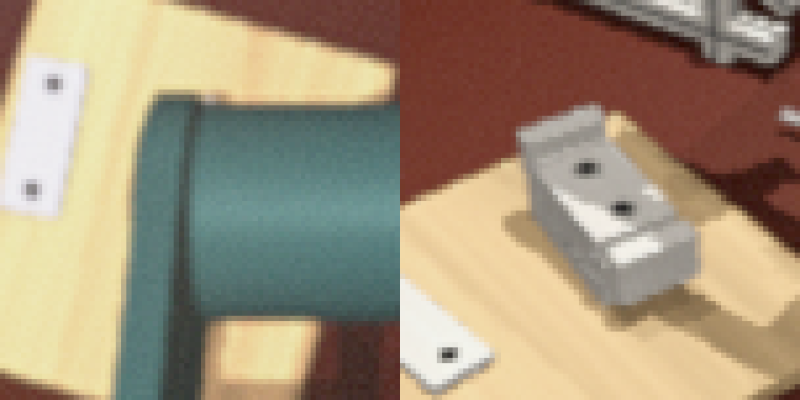

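The side half shows a on top, flat, its plain end against but not on b's leg (640,245), legs alternating. The depth profile over a's flat leg is constant at 0.058–0.059 m. The top view is blocked by the arm. Handing in.

```bash
python3 -c "
from bench import ctrl
print(ctrl.close_job(), ctrl.read_state()['clock'])"
```

```text
the job is handed in; nothing more can be done
the job is handed in; nothing more can be done
```

The pile of three is built and the job is handed in, about 23 s into the 56 s allowed. I laid bracket b on the bottom bracket first, its leg towards the robot. Bracket a went on top of b, its leg away. Each was lowered in small steps until it touched (up to about 15 N) before I opened the fingers.

**Last checks, from the side camera:**
- **Level:** the top of a's flat leg reads 0.058–0.059 m along its whole length. Nominal is 0.060 m, so it is about 1–2 mm low, within the calibration.
- **Gap:** a's plain end is about 7 mm short of b's leg, and the picture shows it lying beside the leg, not on it. I estimated b's own gap to the bottom bracket's leg at about 7 mm just before lowering b; I did not measure it directly afterwards.
- **Bottom bracket and plate:** the bottom bracket was found within about 4 mm of its start position (low confidence, mostly hidden). The flat plate was within a few mm of its start.

**What was not confirmed:**
- The top camera could not check the finished pile because the arm hid it.
- I checked the other bystanders only by eye, in pictures along the way. The wrench, bottle and multimeter were not checked after the last placing.
- The position readings scattered by about 4 mm between the two cameras.
- The first two move calls were refused because every row needs all its fields. Nothing moved.

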